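Run the thread ring gauge down a stud to its stop

ROBOT

A 6-joint arm with a two-finger parallel gripper is mounted at the origin on the work surface. World frame = base frame: x ahead of the robot, y to its left, z up, the work surface at z = 0. Lengths are in mm, angles in rad, forces in N, time in s.
With the tool pointing down it reaches from about 325 to 875 mm from the base axis. Payload 4.4 kg.
Tool frame: the origin (TCP) lies between the finger pads; the fingertips stand 14 mm ahead of it and the grasp point (between the pads) lies 5 mm behind it; z points along the fingers, y is the line along which they close (so a half turn about z gives the same grasp; the last joint's range is limited). The gripper opens to 85 mm and grips with 20 to 120 N. Pads are 22 mm wide; open, the fingers measure 114 mm over their backs; the gripper's body (76 mm by 85 mm) begins 54 mm behind the grasp point. The pads swing forward as they close: fully open they stand 13 mm farther back than shut.
Start: joints at [-1.272, 0.207, 1.542, -0, 1.393, -0.15], TCP at [249.99, -517.815, 223.882] pointing down, gripper open.
Joint ranges: [-2.73, 2.73], [-0.86, 2.22], [0.23, 2.46], [-1.11, 4.25], [0.08, 2.63], [-2.82, 2.82]. Speed limits (rad/s): [2.79, 2.79, 3.14, 3.14, 3.14, 3.14].

INTERFACE

Orientations are given as a unit quaternion [x, y, z, w].
In Python, from plant import * gives the robot as it stands.
- The arm moves only by the tool step_arm, never from a script. Its arguments are lists of equal length, an entry for each row: "delta_pos": the shift along the tool's x, y, z in units of 40 mm (1.0 is 40 mm), a list of three; "rot": the turn, a rotation vector about the tool's x, y, z in rad, a list of three. A call has 1 to 12 rows; each row is the pose to reach, as a shift and turn from the pose commanded when the call began, along the tool's axes at that moment; what a row does not reach only later rows make up. A row lasts 1/10 s, in which the tool goes at most 50 mm and 8.59 degrees, less where a joint would pass 70% of its speed; a pose out of reach is approached as far as the arm can. A call with a gripper value outside its range is refused whole. "jaw" is the finger opening in mm, from 0 to 85.4, set as the call begins (left out, the last holds). The fingers move at their own pace and stop on an object; "newtons" is the grip in N (left out, the last holds). Time passes only in rows, so rows that repeat a pose let the fingers close. It gives the time, the measured TCP pose, the force, the opening and the grip force at its end, in the units of the state.
- sense(): the state, without advancing time (a new reading comes with each control period).
- capture(name): name is "scene" or "top" or "wrist"; returns the picture (384x512x3 uint8, red, green, blue); there is no depth.
- calibration(name): a dict with "fovy" (degrees; the focal length in pixels is half the picture's height over the tangent of half this angle, whatever the lens; pixels are square), "cx", "cy" (the principal point, pixels), "rvec" (rotation vector, rad) and "tvec" (3), from world to camera coordinates, as OpenCV has them. Camera axes: x right, y down, z forward; pixel columns grow to the right and rows downward; lengths in mm; the calibration is good to about 2 mm. A picture is of the moment at which its call begins: read the wrist's pose just before it. calibration takes no time and is no camera call; for the wrist camera it gives the pose at the moment of the call.
- finish_job(): hands the job in; it is judged then, once.
The state is a dict: "t": time; "q": joint angles; "dq": joint speeds; "effort": joint torques, N m; "tool_pos": TCP position; "tool_rot": TCP orientation; "ft_force": force on the tool from outside, world axes, zero at the start; "wrist_torque": the same for the moment, N m; "grip_width": finger opening in mm; "grip_force": force on a finger pad.
Only numpy, scipy, OpenCV 4.12 (cv2) and the standard library are available. Lean on these libraries where they do the work, as an engineer would, in place of code of your own. Each camera call takes 0.05 s, during which the arm holds its last target. There are 200 camera calls.

TASK

Check the turned stud's thread: take the green-banded thread ring gauge off the mat, set it level on the upright stud and screw it down, clockwise seen from above (half a turn to a turn and a third), until it bears on the brass stop and you feel the resistance rise. Nip it up gently so that it stays snug, never force it, then let go and leave it there; leave the red-banded gauge, the bur block and the jar where they are.

Things in the scene. Friction and masses are not known exactly. Their poses are not given: they have to be found in the camera images.
- gauge: gauge to use: steel ring, knurled rim, 52 mm outer diameter, 22 mm tall, 0.2 kg, GREEN band and one white line on top. Lies flat on a 3 mm mat. Origin: centre of underside; z up, x to the white line. Bore 30.6 mm; three thread lugs 4 mm above the underside, tips on a 23 mm circle. Grip anywhere round the rim
- stud: grey block 90 x 70 x 25 mm fixed to the bench, upright steel stud in it. Origin: centre of the block's underside, on the stud's axis; z up. Right-hand thread, 16.5 mm travel per turn, 28 mm diameter, top end 56 mm above the bench, axial play 1.1 mm; above it a plain 21 mm pilot. The gauge turns down clockwise seen from above, easily (under 0.07 N m), and cannot be pushed down
- stud_tip (a point): top of the stud's coned tip, on its axis, 70 mm above the bench; z up along the stud. Set level on the stud, at any yaw, the gauge rests on the thread's start with its underside 48 to 54 mm above the bench
- stop: fixed brass stop collar round the stud's foot, 48 mm diameter. Origin: centre of its top face, on the stud's axis, 35 to 41 mm above the bench, different each time. On the stop the gauge first turns up to 0.5 rad more almost freely while the thread's play is taken up, then the turning moment rises steeply, within 0.2 rad: snug at 0.1 to 0.2 N m, forced above about 0.3 N m
- spare: another gauge, to be left alone: plain steel ring with a RED band, 52 mm outer diameter, 14 mm tall, loose on the mat. Origin: centre of its underside
- burs: red block 60 x 60 x 28 mm with small burs standing in it to 53 mm, loose on the bench, to be left alone. Origin: centre of its underside
- bottle: small amber jar, 40 mm diameter, 70 mm tall, loose on the bench, to be left alone. Origin: centre of its underside

How it is judged (in metres and radians):
On the way:
1. the gauge stands level on the start of the stud's thread (horizontal distance between gauge and stud below 0.003 m and angle between gauge's own z axis and vertical below 0.07 rad and z of gauge in the frame of stud below 0.0565 m and z of gauge in the frame of stop above 0.006 m), for 0.1 s.
At the end, for the whole second after the job is handed in: The gauge, released and at rest, sits level (within 0.05 rad) on the stud, within 3 mm of its axis, its underside on the brass stop (within 1.2 mm), and is screwed up snug: it bears on the stop with over 5 N and on the thread with over 4 N (horizontal distance between gauge and stud below 0.003 m and angle between gauge's own z axis and vertical below 0.05 rad and z of gauge in the frame of stop below 0.0012 m and linear speed of gauge below 0.01 m/s and contact force between gauge and stop above 5 N and contact force between gauge and stud above 4 N); the robot touches nothing.
It fails at once if the gauge is forced: pressed or screwed too hard on the thread or the stop (contact force between gauge and stop above 35 N or contact force between gauge and stud above 35 N).
It fails at once if the red-banded gauge, the bur block or the jar is shifted (distance of any of spare, burs, bottle from where it was at the start of the episode above 0.02 m).
It also fails if it takes over 72 s, if anything falls off the work surface, if the arm or the gripper's body presses on something with over 40 N, if the wrist force passes 120 N, or if a joint passes its speed limit or range.

## Working session

There is one attempt and no reset: what is moved stays moved. The work goes in short steps, Python scripts to look and compute and a tool call to move; the robot and the scene stay as the last step left them, time stands still between calls to the robot, and variables do not carry over. Pictures are saved under pics/ and viewed, at most 10 in all, crops included, and the job is handed in when it is done.

Besides the shell and the picture viewer there is one more tool, called after "Call:" in YAML: its name, and indented under it one key for each argument. step_arm: Moves the arm, as the interface text tells. Its arguments: {"type":"object","properties":{"delta_pos":{"type":"array","items":{"type":"array","items":{"type":"number"}}},"rot":{"type":"array","items":{"type":"array","items":{"type":"number"}}},"jaw":{"type":"number"},"newtons":{"type":"number"}},"required":["delta_pos","rot"]}

```bash
mkdir -p pics; ls; python3 - <<'E'
from plant import *
import cv2
for n in ("scene","top"):
    im=capture(n); cv2.imwrite(f"pics/{n}0.png",im[:,:,::-1]); print(n,calibration(n))
s=sense(); print(s)
E
```

```text
pics
scene {'fovy': 50.76003061440628, 'cx': 251.3097184842376, 'cy': 194.22512475761982, 'rvec': array([ 1.61996076,  1.62958294, -0.8544388 ]), 'tvec': array([ -57.93143102, -243.93237499, 1314.10741843])}
top {'fovy': 52.35175562501928, 'cx': 260.01614654754326, 'cy': 184.2548910499067, 'rvec': array([ 2.16441534, -2.03215475,  0.23804165]), 'tvec': array([ 18.29146806, 565.63517705, 755.12018284])}
{'t': 0.1, 'q': array([-1.27151911e+00,  2.07367621e-01,  1.54281583e+00,  1.27500192e-05,
        1.39349572e+00, -1.50509733e-01]), 'dq': array([ 0.00052375, -0.0016136 , -0.00356789,  0.00176588,  0.00235916,
       -0.00039706]), 'effort': array([-4.57476417e-04, -3.84087789e+01, -2.92549825e+01, -3.10856494e-04,
        4.83607393e-03,  4.57265202e-06]), 'tool_pos': array([ 249.77530271, -517.14169352,  222.82099467]), 'tool_rot': array([ 9.74817590e-01,  2.23001295e-01, -7.12736639e-05, -1.04084372e-03]), 'ft_force': array([0.05656818, 0.13615043, 0.42471101]), 'wrist_torque': array([ 0.04141624,  0.02234858, -0.03036038]), 'grip_force': 0.0, 'grip_width': 85.4163811737005}
```

View pics/top0.png

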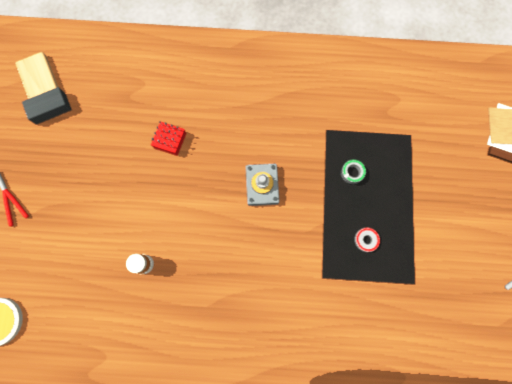

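View pics/scene0.png

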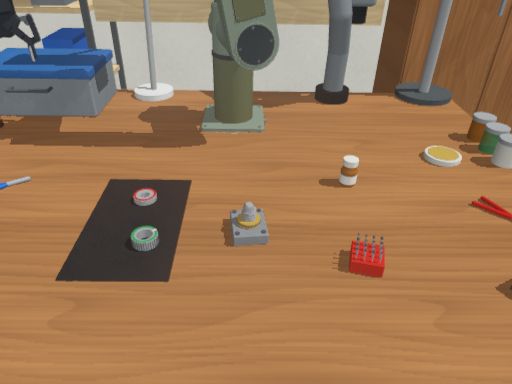

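Top view: green gauge at about (354,171), red one at (367,240), stud tip at about (263,181), burs at (169,138), jar at (138,263). The scene view agrees.

```bash
cat > h.py <<'E'
from plant import *
import numpy as np, cv2
from scipy.spatial.transform import Rotation as R
def cam(c,H=384):
    f=H/2/np.tan(np.radians(c['fovy'])/2); return f,cv2.Rodrigues(np.array(c['rvec']))[0],np.array(c['tvec'])
def ray(c,u,v,z):
    f,Rm,t=cam(c); d=Rm.T@np.array([(u-c['cx'])/f,(v-c['cy'])/f,1]); o=-Rm.T@t
    return o+d*(z-o[2])/d[2]
def proj(c,p):
    f,Rm,t=cam(c); q=Rm@np.array(p,float)+t; return np.array([c['cx']+f*q[0]/q[2],c['cy']+f*q[1]/q[2]])
def blob(im,lo,hi,box=None):
    h=cv2.cvtColor(im,cv2.COLOR_RGB2HSV); m=cv2.inRange(h,np.array(lo),np.array(hi))
    if box: k=np.zeros_like(m); x0,y0,x1,y1=box; k[y0:y1,x0:x1]=1; m=m*k
    return m
def tool(p):  # world target TCP -> tool-axis shift in units of 40 mm
    s=sense(); return R.from_quat(s['tool_rot']).inv().apply(np.array(p)-s['tool_pos'])/40
E
python3 - <<'E'
from h import *
im=capture("top"); c=calibration("top")
m=blob(im,(45,80,50),(85,255,255),(335,150,375,195)); p=cv2.findNonZero(m); 
e=cv2.minEnclosingCircle(p); print(len(p),e, "gauge",ray(c,*e[0],25), 'expected radius px',abs(proj(c,ray(c,*e[0],25)+[0,26,0])-np.array(e[0])))
print("stud tip",ray(c,263,181,70)); 
m=blob(im,(18,100,100),(32,255,255),(245,165,282,205)); e=cv2.minEnclosingCircle(cv2.findNonZero(m)); print("collar",e,ray(c,*e[0],38))
print("spare",ray(c,367.5,239.5,17),"burs",ray(c,169,138,28),"jar",ray(c,138,263,70))
s=sense(); print(R.from_quat(s['tool_rot']).as_matrix().round(3)); 
cw=calibration("wrist");f,Rm,t=cam(cw);print("wrist",-Rm.T@t,f,Rm[2],cw['cx'],cw['cy'])
big=cv2.resize(im[120:280,220:430],None,fx=3.6,fy=3.6,interpolation=cv2.INTER_CUBIC);cv2.imwrite("pics/z.png",big[:,:,::-1])
E
```

```text
155 ((354.21795654296875, 170.03846740722656), 11.868935585021973) gauge [ 618.3355484  -152.89340509   25.        ] expected radius px [11.68567222  0.71842817]
stud tip [569.52433862  48.03505974  70.        ]
collar ((261.9430236816406, 182.15823364257812), 10.77762508392334) [574.52412614  50.25527142  38.        ]
spare [ 467.10463692 -184.63606639   17.        ] burs [665.77877102 265.80918633  28.        ] jar [386.22469362 286.03203445  70.        ]
[[ 0.901  0.435 -0.001]
 [ 0.435 -0.901  0.002]
 [ 0.    -0.002 -1.   ]]
wrist [ 317.42318456 -485.36125994  373.80213285] 265.9771578474037 [-0.26686723 -0.12641688 -0.95540601] 257.05777382340375 188.619327258553
```

View pics/z.png

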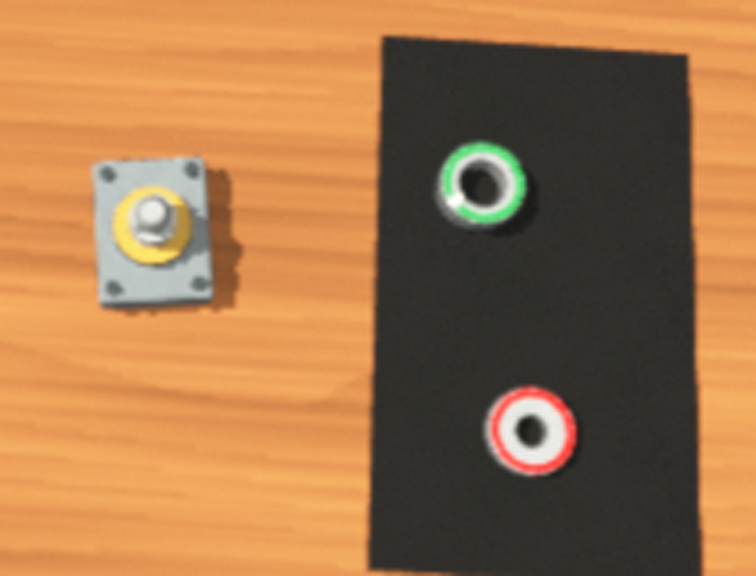

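The zoom confirms the positions: gauge at about (618,-153), stud at about (573,49). I'll move over the gauge and unwind the wrist on the way, so most of the clockwise travel is available for screwing.

```bash
python3 -c "
from h import *
print(tool([618,-153,223]))"
```

```text
[ 1.22481816e+01 -4.19834589e+00  1.02244143e-02]
```

Call:
step_arm:
  delta_pos:
    - [1.0,-0.35,0]
    - [2.0,-0.7,0]
    - [3.1,-1.05,0]
    - [4.2,-1.4,0]
    - [5.3,-1.8,0]
    - [6.4,-2.2,0]
    - [7.5,-2.55,0]
    - [8.6,-2.95,0]
    - [9.7,-3.3,0]
    - [10.7,-3.65,0]
    - [11.6,-4.0,0]
    - [12.25,-4.2,0]
  rot:
    - [0,0,-0.14]
    - [0,0,-0.28]
    - [0,0,-0.42]
    - [0,0,-0.56]
    - [0,0,-0.7]
    - [0,0,-0.84]
    - [0,0,-0.98]
    - [0,0,-1.12]
    - [0,0,-1.26]
    - [0,0,-1.4]
    - [0,0,-1.54]
    - [0,0,-1.68]
  jaw: 80
  newtons: 40

```text
t: 1.35
tool_pos: [619.4, -150.8, 223.3]
tool_rot: [0.481, 0.877, 0.0, -0.0]
ft_force: [-0.8, -0.3, 0.3]
grip_width: 80.1
grip_force: 0.0
```

```bash
python3 -c "
from h import *
s=sense();print(s['t'],s['q'].round(3),s['tool_pos'],R.from_quat(s['tool_rot']).as_matrix().round(3))
print(tool([618,-153,223]))"
```

```text
1.35 [-3.750e-01  3.380e-01  1.377e+00  1.000e-03  1.427e+00 -9.420e-01] [ 619.37235784 -150.84070864  223.27647929] [[-0.537  0.844 -0.001]
 [ 0.844  0.537  0.001]
 [ 0.001 -0.    -1.   ]]
[-0.02711615 -0.05793338  0.00688504]
```

Call:
step_arm:
  delta_pos:
    - [0,0,0]
    - [0,0,0]
    - [0,0,0]
    - [0,0,0]
    - [0,0,0]
    - [0,0,0]
    - [0,0,0]
    - [0,0,0]
    - [0,0,0]
    - [0,0,0]
    - [0,0,0]
    - [0,0,0]
  rot:
    - [0,0,-0.14]
    - [0,0,-0.28]
    - [0,0,-0.42]
    - [0,0,-0.56]
    - [0,0,-0.7]
    - [0,0,-0.84]
    - [0,0,-0.98]
    - [0,0,-1.12]
    - [0,0,-1.26]
    - [0,0,-1.4]
    - [0,0,-1.54]
    - [0,0,-1.6]

```text
t: 2.55
tool_pos: [617.9, -153.3, 223.2]
tool_rot: [-0.292, 0.957, 0.0, -0.0]
ft_force: [-0.2, 1.1, -0.4]
grip_width: 79.8
grip_force: 0.0
```

```bash
python3 -c "
from h import *
s=sense();cw=calibration('wrist');im=capture('wrist');cv2.imwrite('pics/w1.png',im[:,:,::-1])
np.save('w1.npy',im)
print(s['t'],s['q'].round(3),s['tool_pos'])
m=blob(im,(45,80,50),(85,255,255));p=cv2.findNonZero(m);e=cv2.minEnclosingCircle(p);el=cv2.fitEllipse(cv2.convexHull(p))
g=ray(cw,*el[0],25);print(len(p),e,el,g,np.linalg.norm(ray(cw,el[0][0]+e[1],el[0][1],25)-g));print(tool([g[0],g[1],19]))"
```

```text
2.55 [-0.379  0.337  1.379  0.     1.427 -2.542] [ 617.89444596 -153.34370622  223.24965255]
339 ((257.6530456542969, 166.16876220703125), 18.742807388305664) ((257.68060302734375, 166.19276428222656), (36.7397346496582, 37.28254699707031), 93.92518615722656) [ 617.80968052 -152.54000523   25.        ] 25.10337791251765
[-0.01331118  0.0127106   5.10654382]
```

View pics/w1.png

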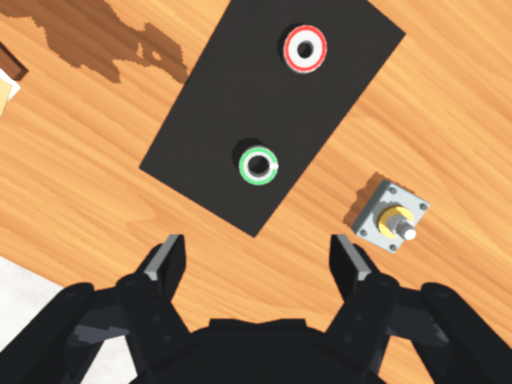

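The wrist view shows the green gauge at (258,166), giving (617.8,-152.5), which matches the top view within 1 mm. The stud tip is at (409,233). I'll descend in stages.

Call:
step_arm:
  delta_pos:
    - [0,0,1.0]
    - [0,0,2.0]
    - [0,0,3.0]
    - [0,0.01,3.8]
    - [-0.01,0.01,4.3]
    - [-0.01,0.01,4.6]
    - [-0.01,0.01,4.8]
    - [-0.01,0.01,4.9]
    - [-0.01,0.01,4.9]
    - [-0.01,0.01,4.9]
  rot:
    - [0,0,0]
    - [0,0,0]
    - [0,0,0]
    - [0,0,0]
    - [0,0,0]
    - [0,0,0]
    - [0,0,0]
    - [0,0,0]
    - [0,0,0]
    - [0,0,0]
  jaw: 64

```text
t: 3.6
tool_pos: [619.3, -153.3, 29.2]
tool_rot: [-0.29, 0.957, -0.001, 0.001]
ft_force: [0.4, -0.1, -0.2]
grip_width: 64.2
grip_force: 0.0
```

Call:
step_arm:
  delta_pos:
    - [0,0,0.05]
    - [0,0,0.1]
    - [0,0,0.15]
    - [0,0,0.15]
  rot:
    - [0,0,0]
    - [0,0,0]
    - [0,0,0]
    - [0,0,0]
  jaw: 58

```text
t: 4.0
tool_pos: [618.0, -152.8, 21.5]
tool_rot: [-0.29, 0.957, 0.0, -0.0]
ft_force: [-0.8, 0.6, -0.1]
grip_width: 58.2
grip_force: 0.0
```

Call:
step_arm:
  delta_pos:
    - [0,0,0.04]
    - [0,0,0.08]
    - [0,0,0.08]
  rot:
    - [0,0,0]
    - [0,0,0]
    - [0,0,0]

```text
t: 4.3
tool_pos: [618.1, -152.8, 18.3]
tool_rot: [-0.29, 0.957, 0.0, -0.0]
ft_force: [-0.2, -0.6, -1.2]
grip_width: 58.3
grip_force: 0.0
```

Call:
step_arm:
  delta_pos:
    - [0,0,0]
    - [0,0,0]
    - [0,0,0]
    - [0,0,0]
    - [0,0,0]
  rot:
    - [0,0,0]
    - [0,0,0]
    - [0,0,0]
    - [0,0,0]
    - [0,0,0]
  jaw: 45
  newtons: 30

```text
t: 4.8
tool_pos: [618.4, -153.0, 18.8]
tool_rot: [-0.29, 0.957, -0.0, 0.0]
ft_force: [-0.0, -0.5, 0.7]
grip_width: 45.0
grip_force: 0.0
```

```bash
python3 -c "
from h import *
a=capture('wrist');b=capture('scene')
b=cv2.resize(b[180:300,60:220],(512,384),interpolation=cv2.INTER_CUBIC)
im=np.hstack([a[100:],b[100:]]) 
im=cv2.resize(im,(800,int(800*im.shape[0]/im.shape[1])))
cv2.imwrite('pics/w2.png',im[:,:,::-1]); print(sense()['grip_width'],sense()['grip_force'])"
```

```text
44.93691019466979 0.0
```

View pics/w2.png

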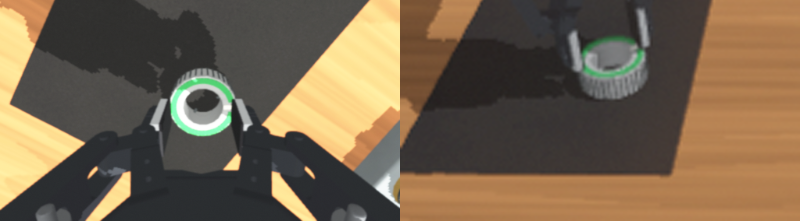

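```bash
python3 -c "
from h import *
s=sense();print(s['tool_pos'],s['tool_rot'].round(4),s['q'].round(3))
for n in ('wrist','top','scene'):
  c=calibration(n);im=capture(n);m=blob(im,(45,80,50),(85,255,255));
  q=proj(c,[618,-153,25]);k=np.zeros_like(m);cv2.circle(k,tuple(int(v) for v in q),80 if n=='wrist' else 25,255,-1);m&=k
  p=cv2.findNonZero(m)
  if p is None: print(n,None);continue
  e=cv2.fitEllipse(cv2.convexHull(p));print(n,len(p),q,e,ray(c,*e[0],25), 'TCPpx',proj(c,s['tool_pos']))
"
```

```text
[ 618.33632332 -152.95819037   18.73375768] [-0.2899  0.9571 -0.      0.    ] [-0.378  0.559  1.523 -0.     1.06  -2.537]
wrist 1482 [257.8522169  238.07384977] ((258.9625244140625, 237.52676391601562), (74.66679382324219, 83.01481628417969), 89.7423324584961) [ 617.32332815 -152.64583218   25.        ] TCPpx [257.58028942 233.76634888]
top None
scene 99 [143.47526746 234.03946435] ((143.70428466796875, 233.49612426757812), (15.792337417602539, 25.643606185913086), 78.46155548095703) [ 616.34358987 -152.91834616   25.        ] TCPpx [143.88657417 236.64762228]
```

```bash
python3 -c "
from h import *
s=sense();a=capture('wrist');c=calibration('wrist')
T=R.from_quat(s['tool_rot'])
a=a.copy()
for y in (-22.5,22.5):
  for z,col in ((14,(255,0,255)),(-5,(0,255,255)),(-20,(255,255,0))):
    q=proj(c,s['tool_pos']+T.apply([0,y,z]));print(y,z,q.round());cv2.circle(a,tuple(int(round(v)) for v in q),2,col,-1)
a=cv2.resize(a[150:384,120:400],None,fx=2.5,fy=2.5,interpolation=cv2.INTER_CUBIC)
cv2.imwrite('pics/w3.png',a[:,:,::-1])"
```

```text
-22.5 14 [224. 224.]
-22.5 -5 [221. 238.]
-22.5 -20 [217. 250.]
22.5 14 [291. 224.]
22.5 -5 [295. 238.]
22.5 -20 [298. 250.]
```

View pics/w3.png

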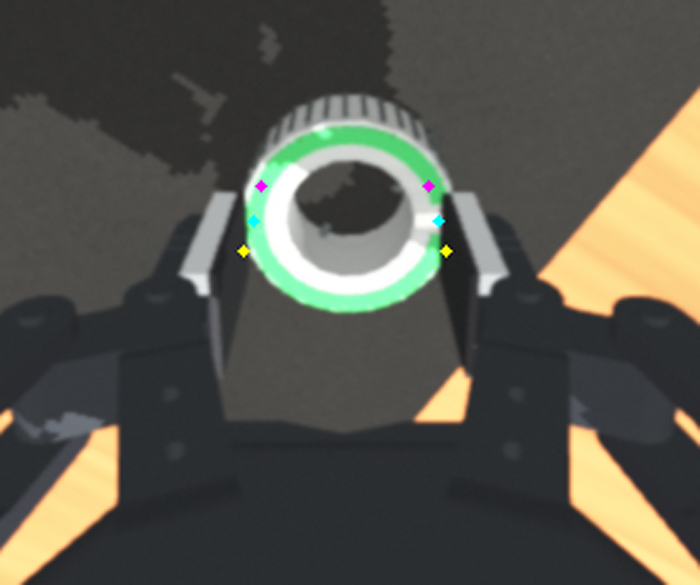

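The wrist close-up shows the pads straddling the ring, with inner faces at about x=245 and 442. They look just short of contact, so I'll close further.

Call:
step_arm:
  delta_pos:
    - [0,0,0]
    - [0,0,0]
    - [0,0,0]
    - [0,0,0]
  rot:
    - [0,0,0]
    - [0,0,0]
    - [0,0,0]
    - [0,0,0]
  jaw: 38
  newtons: 30

```text
t: 5.5
tool_pos: [618.3, -152.9, 18.7]
tool_rot: [-0.29, 0.957, 0.0, -0.0]
ft_force: [-1.2, 0.6, 0.1]
grip_width: 37.9
grip_force: 0.0
```

No force even at 38 mm. Both views put the fingertips about 12 mm behind the TCP, so they are above the ring, not beside it. I'll reopen and go lower in stages, watching the force.

Call:
step_arm:
  delta_pos:
    - [0,0,0]
    - [0,0,0]
    - [0,0,0]
    - [0,0,0]
    - [0,0,0.1]
    - [0,0,0.2]
    - [0,0,0.2]
  rot:
    - [0,0,0]
    - [0,0,0]
    - [0,0,0]
    - [0,0,0]
    - [0,0,0]
    - [0,0,0]
    - [0,0,0]
  jaw: 60

```text
t: 6.2
tool_pos: [617.5, -152.6, 9.6]
tool_rot: [-0.29, 0.957, 0.001, -0.001]
ft_force: [-0.1, -0.0, 0.3]
grip_width: 60.2
grip_force: 0.0
```

```bash
python3 -c "
from h import *
s=sense();cw=calibration('wrist');a=capture('wrist');b=capture('scene');c=calibration('scene')
print(s['tool_pos'],s['ft_force'],proj(c,s['tool_pos']))
m=blob(a,(45,80,50),(85,255,255));el=cv2.fitEllipse(cv2.convexHull(cv2.findNonZero(m)));print(el,ray(cw,*el[0],25))
T=R.from_quat(s['tool_rot']);
print([proj(cw,s['tool_pos']+T.apply([11,30,z])).round() for z in (14,0,-14)],[proj(c,s['tool_pos']+T.apply([0,y,z])).round(1) for y in(-30,30) for z in (14,0,-14)])
b=cv2.resize(b[190:260,105:185],(400,350),interpolation=cv2.INTER_CUBIC);a=cv2.resize(a[130:340,136:376],(400,350),interpolation=cv2.INTER_CUBIC)
cv2.imwrite('pics/w4.png',np.hstack([a,b])[:,:,::-1])"
```

```text
[ 617.45417607 -152.60123092    9.56797315] [-0.05224722 -0.00211336  0.29096682] [144.78546039 239.97027687]
((258.1210021972656, 245.9106903076172), (78.3888931274414, 86.23959350585938), 88.48456573486328) [ 617.22183396 -152.4888643    25.        ]
[array([303., 209.]), array([306., 218.]), array([311., 227.])] [array([131. , 250.9]), array([129.9, 245.5]), array([128.8, 239.9]), array([159.9, 240. ]), array([159.1, 234.7]), array([158.3, 229.2])]
```

View pics/w4.png

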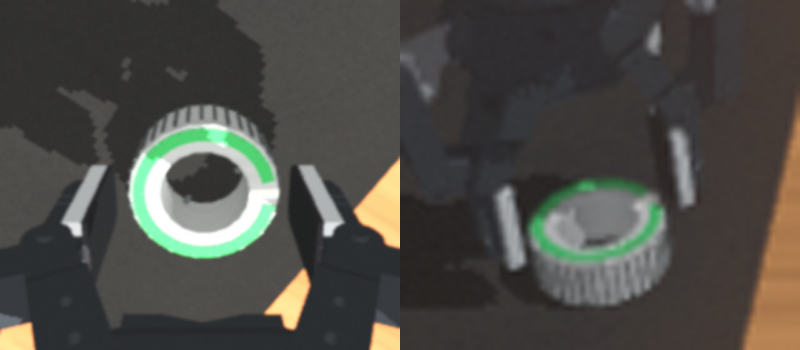

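Now the pads straddle the ring with their tips about level with its upper half, at (512,268) and (688,205) in the right panel. I'll go a little lower and then close.

Call:
step_arm:
  delta_pos:
    - [0,0,0.05]
    - [0,0,0.1]
    - [0,0,0.15]
    - [0,0,0.15]
  rot:
    - [0,0,0]
    - [0,0,0]
    - [0,0,0]
    - [0,0,0]

```text
t: 6.7
tool_pos: [618.0, -152.8, 4.2]
tool_rot: [-0.29, 0.957, 0.0, -0.0]
ft_force: [-1.1, -1.6, -0.9]
grip_width: 59.9
grip_force: 0.0
```

Call:
step_arm:
  delta_pos:
    - [0,0,0]
    - [0,0,0]
    - [0,0,0]
    - [0,0,0]
    - [0,0,0]
  rot:
    - [0,0,0]
    - [0,0,0]
    - [0,0,0]
    - [0,0,0]
    - [0,0,0]
  jaw: 46
  newtons: 30

```text
t: 7.2
tool_pos: [618.5, -153.0, 4.8]
tool_rot: [-0.29, 0.957, -0.0, 0.0]
ft_force: [-0.1, -0.9, 0.9]
grip_width: 51.0
grip_force: 31.7
```

Gripped: 51 mm opening, 32 N. Next I'll lift and carry it to where the wrist camera looks straight down on the stud.

Call:
step_arm:
  delta_pos:
    - [0,0,-0.3]
    - [0,0,-0.8]
    - [0,0,-1.6]
    - [0,0,-2.5]
    - [0,0,-3.3]
    - [0,0,-3.9]
    - [0,0,-3.9]
  rot:
    - [0,0,0]
    - [0,0,0]
    - [0,0,0]
    - [0,0,0]
    - [0,0,0]
    - [0,0,0]
    - [0,0,0]

```text
t: 7.9
tool_pos: [621.3, -154.0, 166.3]
tool_rot: [-0.29, 0.957, -0.003, 0.004]
ft_force: [1.1, -0.3, -1.4]
grip_width: 50.4
grip_force: 32.0
```

```bash
python3 -c "
from h import *
s=sense();cw=calibration('wrist');a=capture('wrist')
m=blob(a,(45,80,50),(85,255,255));el=cv2.fitEllipse(cv2.convexHull(cv2.findNonZero(m)))
T=R.from_quat(s['tool_rot'])
g=ray(cw,*el[0],s['tool_pos'][2]+20.2);print(s['tool_pos'],s['grip_width'],el,'gauge in tool',T.inv().apply(g-s['tool_pos']))
print(tool([648,99,161]))
b=capture('scene');c=calibration('scene');q=proj(c,s['tool_pos']+[0,0,9]);print(q)
m=blob(b,(45,80,50),(85,255,255));k=np.zeros_like(m);cv2.circle(k,tuple(int(v) for v in q),30,255,-1);m&=k
p=cv2.findNonZero(m);e=cv2.fitEllipse(cv2.convexHull(p));print(e,proj(c,s['tool_pos']+[0,0,20.2]))"
```

```text
[ 621.28091228 -154.00489277  166.25995918] 50.364722540529215 ((257.09600830078125, 248.67864990234375), (78.95708465576172, 88.65219116210938), 89.1177749633789) gauge in tool [  1.11730394  -0.3577441  -20.20437931]
[-4.09153123  4.85605273  0.04672847]
[130.90718866 167.67941193]
((130.4822235107422, 163.02340698242188), (12.726005554199219, 28.97288703918457), 83.06475830078125) [129.92417021 162.00113773]
```

Call:
step_arm:
  delta_pos:
    - [-0.2,0.25,0]
    - [-0.7,0.8,0]
    - [-1.2,1.45,0]
    - [-1.7,2.1,0]
    - [-2.3,2.7,0]
    - [-2.8,3.35,0]
    - [-3.3,3.95,0]
    - [-3.75,4.5,0]
    - [-4.0,4.8,0]
    - [-4.1,4.9,0]
    - [-4.1,4.9,0]
    - [-4.1,4.9,0]
  rot:
    - [0,0,0]
    - [0,0,0]
    - [0,0,0]
    - [0,0,0]
    - [0,0,0]
    - [0,0,0]
    - [0,0,0]
    - [0,0,0]
    - [0,0,0]
    - [0,0,0]
    - [0,0,0]
    - [0,0,0]

```text
t: 9.2
tool_pos: [645.8, 100.0, 160.1]
tool_rot: [-0.289, 0.957, -0.0, -0.001]
ft_force: [-0.3, -0.5, -2.8]
grip_width: 50.7
grip_force: 32.0
```

```bash
python3 -c "
from h import *
s=sense();cw=calibration('wrist');a=capture('wrist');print(s['t'],s['tool_pos'],s['q'].round(3),s['grip_width'])
m=blob(a,(45,80,50),(85,255,255));el=cv2.fitEllipse(cv2.convexHull(cv2.findNonZero(m)))
T=R.from_quat(s['tool_rot'])
g=ray(cw,*el[0],s['tool_pos'][2]+20.2);print(el,'gauge in tool',T.inv().apply(g-s['tool_pos']))
q=proj(cw,[573,49,70]);print(q)
m=blob(a,(18,100,100),(32,255,255));k=np.zeros_like(m);cv2.circle(k,tuple(int(v) for v in q),40,255,-1);m&=k
p=cv2.findNonZero(m);e=cv2.fitEllipse(cv2.convexHull(p));print(e,ray(cw,*e[0],38))
u,v=[int(x) for x in q]; x0,y0=u-50,v-45
print(x0,y0);z=a[max(y0,0):y0+90,x0:x0+100];z=cv2.resize(z,None,fx=6,fy=6,interpolation=cv2.INTER_CUBIC);cv2.imwrite('pics/w5.png',z[:,:,::-1])
import pickle;pickle.dump((a,cw),open('w5.pkl','wb'))"
```

```text
9.2 [645.77816292 100.01661983 160.13172544] [ 2.200e-02  4.230e-01  1.396e+00 -1.000e-03  1.324e+00 -2.136e+00] 50.66945663381674
((257.01263427734375, 248.70458984375), (79.114990234375, 89.40239715576172), 89.59349822998047) gauge in tool [  1.13826188  -0.37605241 -20.19856151]
[254.86330655  90.95455608]
((254.6310577392578, 94.57523345947266), (48.24191665649414, 51.42003631591797), 178.78518676757812) [574.628247    49.50698905  38.        ]
204 45
```

View pics/w5.png

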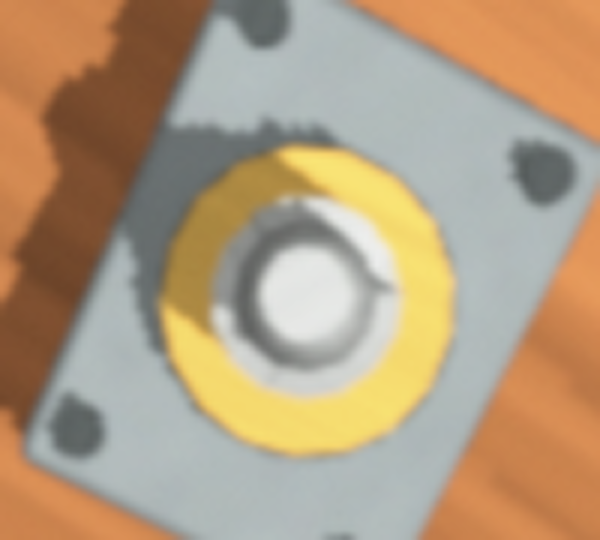

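Looking almost straight down, the stud tip is at about (255,94), concentric with the collar, giving a stud at about (574.7,49.9). The gauge as the same camera sees it is offset (1.1,-0.4) mm from the TCP. I'll move over the stud and wind the wrist back, stopping the underside 8 mm above the tip.

Call:
step_arm:
  delta_pos:
    - [0.3,0,0.2]
    - [0.7,0,0.5]
    - [1.1,-0.02,0.8]
    - [1.5,-0.03,1.1]
    - [1.9,-0.04,1.4]
    - [2.1,-0.045,1.6]
    - [2.15,-0.045,1.8]
    - [2.15,-0.045,2.0]
    - [2.15,-0.045,2.0]
    - [2.15,-0.045,2.0]
  rot:
    - [0,0,-0.05]
    - [0,0,-0.1]
    - [0,0,-0.15]
    - [0,0,-0.2]
    - [0,0,-0.25]
    - [0,0,-0.3]
    - [0,0,-0.35]
    - [0,0,-0.4]
    - [0,0,-0.45]
    - [0,0,-0.45]

```text
t: 10.25
tool_pos: [575.3, 50.5, 80.6]
tool_rot: [-0.495, 0.869, -0.0, -0.0]
ft_force: [0.8, 0.6, -0.8]
grip_width: 50.5
grip_force: 32.0
```

Call:
step_arm:
  delta_pos:
    - [0,0,0]
    - [0,0,0]
  rot:
    - [0,0,0]
    - [0,0,0]

```text
t: 10.45
tool_pos: [575.8, 51.3, 81.1]
tool_rot: [-0.495, 0.869, -0.0, 0.0]
ft_force: [0.2, -0.1, -1.5]
grip_width: 50.1
grip_force: 32.0
```

```bash
python3 -c "
from h import *
s=sense();print(s['t'],s['tool_pos'],s['q'].round(3),s['ft_force'],s['wrist_torque'],R.from_quat(s['tool_rot']).as_matrix().round(4))
for n,z in (('top',s['tool_pos'][2]+20.2),('scene',s['tool_pos'][2]+20.2),('wrist',s['tool_pos'][2]+20.2)):
  c=calibration(n);a=capture(n);m=blob(a,(45,80,50),(85,255,255));q=proj(c,s['tool_pos']+[0,0,20]);k=np.zeros_like(m);cv2.circle(k,tuple(int(v) for v in q),25 if n!='wrist' else 80,255,-1);m&=k
  p=cv2.findNonZero(m)
  if p is None or len(p)<8: print(n,'none');continue
  e=cv2.fitEllipse(cv2.convexHull(p));print(n,len(p),e,ray(c,*e[0],z))
print(tool([575.4,50.7,80]))"
```

```text
10.45 [575.84509989  51.34437267  81.14592712] [-0.061  0.367  1.656 -0.     1.118 -2.668] [ 0.17820775 -0.1157318  -1.53266147] [ 0.00639365 -0.00821223 -0.04977565] [[-5.091e-01 -8.607e-01  9.000e-04]
 [-8.607e-01  5.091e-01 -1.000e-04]
 [-3.000e-04 -8.000e-04 -1.000e+00]]
top 20 ((271.6565856933594, 177.96226501464844), (3.516511917114258, 7.002145290374756), 31.314067840576172) [569.33158275  30.95896938 101.34592712]
scene 39 ((252.16949462890625, 190.07937622070312), (12.790660858154297, 18.983137130737305), 85.42860412597656) [574.5237044   56.77873158 101.34592712]
wrist 1749 ((257.10888671875, 248.75628662109375), (79.1668930053711, 89.33191680908203), 89.7808609008789) [575.05715495  50.66322843 101.34592712]
[ 0.02680668 -0.00832868  0.02362972]
```

Call:
step_arm:
  delta_pos:
    - [0.02,0,0.1]
    - [0.02,0,0.2]
    - [0.02,0,0.25]
    - [0.02,0,0.3]
    - [0.02,0,0.35]
    - [0.02,0,0.35]
  rot:
    - [0,0,0]
    - [0,0,0]
    - [0,0,0]
    - [0,0,0]
    - [0,0,0]
    - [0,0,0]

```text
t: 11.2
tool_pos: [574.8, 51.3, 66.3]
tool_rot: [-0.496, 0.868, 0.0, -0.0]
ft_force: [-0.6, -0.2, -1.9]
grip_width: 50.8
grip_force: 32.0
```

Call:
step_arm:
  delta_pos:
    - [0,0,0.05]
    - [0,0,0.1]
    - [0,0,0.15]
    - [0,0,0.15]
  rot:
    - [0,0,0]
    - [0,0,0]
    - [0,0,0]
    - [0,0,0]

```text
t: 11.6
tool_pos: [574.7, 51.2, 60.3]
tool_rot: [-0.496, 0.868, 0.0, -0.0]
ft_force: [-0.3, 0.3, -1.5]
grip_width: 50.9
grip_force: 32.0
```

Call:
step_arm:
  delta_pos:
    - [0,0,0.03]
    - [0,0,0.06]
    - [0,0,0.09]
    - [0,0,0.1]
    - [0,0,0.1]
  rot:
    - [0,0,0]
    - [0,0,0]
    - [0,0,0]
    - [0,0,0]
    - [0,0,0]

```text
t: 12.1
tool_pos: [575.0, 51.2, 56.6]
tool_rot: [-0.496, 0.868, 0.0, -0.0]
ft_force: [0.2, -0.3, -2.1]
grip_width: 50.4
grip_force: 32.0
```

Call:
step_arm:
  delta_pos:
    - [0,0,0.025]
    - [0,0,0.025]
  rot:
    - [0,0,0]
    - [0,0,0]

```text
t: 12.3
tool_pos: [575.0, 51.2, 55.6]
tool_rot: [-0.496, 0.868, 0.0, -0.0]
ft_force: [-0.6, -0.0, -1.6]
grip_width: 50.7
grip_force: 32.0
```

Call:
step_arm:
  delta_pos:
    - [0,0,0.025]
    - [0,0,0.025]
  rot:
    - [0,0,0]
    - [0,0,0]

```text
t: 12.5
tool_pos: [575.0, 51.2, 54.6]
tool_rot: [-0.496, 0.868, -0.0, -0.0]
ft_force: [0.3, -0.0, -1.8]
grip_width: 50.8
grip_force: 32.0
```

Call:
step_arm:
  delta_pos:
    - [0,0,0.02]
    - [0,0,0.02]
  rot:
    - [0,0,0]
    - [0,0,0]

```text
t: 12.7
tool_pos: [575.1, 51.2, 53.8]
tool_rot: [-0.496, 0.868, -0.0, 0.0]
ft_force: [0.0, -0.3, -1.9]
grip_width: 50.7
grip_force: 32.0
```

Call:
step_arm:
  delta_pos:
    - [0,0,0.02]
    - [0,0,0.02]
  rot:
    - [0,0,0]
    - [0,0,0]

```text
t: 12.9
tool_pos: [575.1, 51.2, 53.0]
tool_rot: [-0.496, 0.868, -0.0, -0.0]
ft_force: [0.6, 0.4, -2.0]
grip_width: 50.8
grip_force: 32.0
```

Call:
step_arm:
  delta_pos:
    - [0,0,0.02]
    - [0,0,0.02]
  rot:
    - [0,0,0]
    - [0,0,0]

```text
t: 13.1
tool_pos: [575.0, 51.2, 52.2]
tool_rot: [-0.496, 0.868, -0.0, -0.0]
ft_force: [0.2, -0.7, -1.9]
grip_width: 50.5
grip_force: 32.0
```

Call:
step_arm:
  delta_pos:
    - [0,0,0.02]
    - [0,0,0.02]
  rot:
    - [0,0,0]
    - [0,0,0]

```text
t: 13.3
tool_pos: [575.1, 51.2, 51.6]
tool_rot: [-0.496, 0.868, -0.0, 0.0]
ft_force: [1.0, -0.1, -0.8]
grip_width: 50.7
grip_force: 32.1
```

Call:
step_arm:
  delta_pos:
    - [0,0,0.015]
    - [0,0,0.015]
  rot:
    - [0,0,0]
    - [0,0,0]

```text
t: 13.5
tool_pos: [575.2, 51.2, 51.4]
tool_rot: [-0.496, 0.868, -0.0, 0.0]
ft_force: [-1.4, -0.6, 1.4]
grip_width: 50.6
grip_force: 32.3
```

```bash
python3 -c "
from h import *
s=sense();print(s['tool_pos'],s['ft_force'],s['wrist_torque'],s['q'][5])"
```

```text
[575.235335    51.24090359  51.37909897] [-1.44091866 -0.64855782  1.43348024] [-0.08994024  0.18010767  0.02330854] -2.670032079827664
```

Contact with the thread start: Fz is up about 3 N and the underside is at about 49.5 mm, inside the 48 to 54 range. Now I'll screw clockwise, following the pitch at 0.0657 units per rad.

Call:
step_arm:
  delta_pos:
    - [0,0,0.0066]
    - [0,0,0.0131]
    - [0,0,0.0197]
    - [0,0,0.0263]
    - [0,0,0.0328]
    - [0,0,0.0394]
    - [0,0,0.0394]
  rot:
    - [0,0,0.1]
    - [0,0,0.2]
    - [0,0,0.3]
    - [0,0,0.4]
    - [0,0,0.5]
    - [0,0,0.6]
    - [0,0,0.6]

```text
t: 14.2
tool_pos: [575.7, 51.2, 49.8]
tool_rot: [-0.217, 0.976, -0.0, 0.001]
ft_force: [0.7, -0.3, 1.3]
grip_width: 50.6
grip_force: 32.3
```

```bash
cat > st.py <<'E'
from h import *
s=sense();print(s['t'],s['tool_pos'].round(2),s['ft_force'].round(2),s['wrist_torque'].round(3),s['q'][5].round(3),s['grip_width'].round(2))
E
python3 st.py
```

```text
Traceback (most recent call last):
  File "st.py", line 2, in <module>
    s=sense();print(s['t'],s['tool_pos'].round(2),s['ft_force'].round(2),s['wrist_torque'].round(3),s['q'][5].round(3),s['grip_width'].round(2))
                                                                                                                       ^^^^^^^^^^^^^^^^^^^^^
AttributeError: 'float' object has no attribute 'round'
```

Call:
step_arm:
  delta_pos:
    - [0,0,0.0079]
    - [0,0,0.0158]
    - [0,0,0.0236]
    - [0,0,0.0315]
    - [0,0,0.0394]
    - [0,0,0.0473]
    - [0,0,0.0552]
    - [0,0,0.063]
    - [0,0,0.0709]
    - [0,0,0.0788]
    - [0,0,0.0788]
  rot:
    - [0,0,0.12]
    - [0,0,0.24]
    - [0,0,0.36]
    - [0,0,0.48]
    - [0,0,0.6]
    - [0,0,0.72]
    - [0,0,0.84]
    - [0,0,0.96]
    - [0,0,1.08]
    - [0,0,1.2]
    - [0,0,1.2]

```text
t: 15.3
tool_pos: [575.6, 51.2, 46.6]
tool_rot: [0.371, 0.929, 0.0, 0.001]
ft_force: [-0.3, 0.8, 1.8]
grip_width: 51.0
grip_force: 32.3
```

```bash
sed -i "s/,s\['grip_width'\].round(2)//" st.py; python3 st.py
```

```text
15.3 [575.56  51.23  46.6 ] [-0.32  0.78  1.84] [-0.042 -0.035 -0.011] -0.872
```

Call:
step_arm:
  delta_pos:
    - [0,0,0.0079]
    - [0,0,0.0158]
    - [0,0,0.0236]
    - [0,0,0.0315]
    - [0,0,0.0394]
    - [0,0,0.0473]
    - [0,0,0.0552]
    - [0,0,0.063]
    - [0,0,0.0709]
    - [0,0,0.0788]
    - [0,0,0.0788]
  rot:
    - [0,0,0.12]
    - [0,0,0.24]
    - [0,0,0.36]
    - [0,0,0.48]
    - [0,0,0.6]
    - [0,0,0.72]
    - [0,0,0.84]
    - [0,0,0.96]
    - [0,0,1.08]
    - [0,0,1.2]
    - [0,0,1.2]

```text
t: 16.4
tool_pos: [575.7, 51.3, 43.5]
tool_rot: [0.83, 0.558, 0.001, 0.0]
ft_force: [1.0, 1.0, 1.7]
grip_width: 50.3
grip_force: 32.3
```

```bash
python3 st.py
```

```text
16.4 [575.68  51.31  43.52] [1.03 1.04 1.72] [ 0.073 -0.083 -0.005] 0.326
```

Call:
step_arm:
  delta_pos:
    - [0,0,0.0066]
    - [0,0,0.0131]
    - [0,0,0.0197]
    - [0,0,0.0197]
  rot:
    - [0,0,0.1]
    - [0,0,0.2]
    - [0,0,0.3]
    - [0,0,0.3]

```text
t: 16.8
tool_pos: [575.5, 51.2, 42.6]
tool_rot: [0.904, 0.428, 0.0, 0.0]
ft_force: [0.6, 0.7, 1.6]
grip_width: 50.9
grip_force: 32.4
```

Call:
step_arm:
  delta_pos:
    - [0,0,0.0066]
    - [0,0,0.0131]
    - [0,0,0.0197]
    - [0,0,0.0197]
  rot:
    - [0,0,0.1]
    - [0,0,0.2]
    - [0,0,0.3]
    - [0,0,0.3]

```text
t: 17.2
tool_pos: [575.4, 51.2, 41.8]
tool_rot: [0.958, 0.288, 0.0, 0.0]
ft_force: [-0.3, 0.3, 2.3]
grip_width: 50.5
grip_force: 32.4
```

```bash
python3 st.py
```

```text
17.2 [575.36  51.17  41.76] [-0.28  0.27  2.29] [ 0.005 -0.021 -0.035] 0.925
```

Call:
step_arm:
  delta_pos:
    - [0,0,0.0066]
    - [0,0,0.0131]
    - [0,0,0.0197]
    - [0,0,0.0197]
  rot:
    - [0,0,0.1]
    - [0,0,0.2]
    - [0,0,0.3]
    - [0,0,0.3]

```text
t: 17.6
tool_pos: [575.4, 51.2, 41.0]
tool_rot: [0.99, 0.142, 0.0, 0.0]
ft_force: [0.2, 0.1, 4.6]
grip_width: 50.6
grip_force: 32.4
```

```bash
python3 st.py
```

```text
17.6 [575.41  51.16  40.99] [0.17 0.12 4.56] [-0.005 -0.097 -0.118] 1.225
```

Call:
step_arm:
  delta_pos:
    - [0,0,0]
    - [0,0,0]
  rot:
    - [0,0,0]
    - [0,0,0]

```text
t: 17.8
tool_pos: [575.4, 51.2, 41.0]
tool_rot: [0.99, 0.141, 0.0, 0.0]
ft_force: [0.4, 0.1, 3.5]
grip_width: 50.7
grip_force: 32.5
```

```bash
cat > st2.py <<'E'
from h import *
A=[]
for i in range(8):
    s=sense(); A.append(np.r_[s['tool_pos'],s['ft_force'],s['wrist_torque'],s['q'][5],s['effort'][5]]); capture('top')
A=np.array(A); print(s['t'],A.mean(0).round(3),'std',A.std(0).round(3)[[5,8]])
E
python3 st2.py
```

```text
18.15 [ 5.75401e+02  5.11580e+01  4.09460e+01  4.00000e-01  6.70000e-02
  4.05300e+00  1.20000e-02 -8.50000e-02 -4.20000e-02  1.22800e+00
 -5.80000e-02] std [0.847 0.012]
```

Call:
step_arm:
  delta_pos:
    - [0,0,0.003]
    - [0,0,0.007]
    - [0,0,0.01]
    - [0,0,0.01]
  rot:
    - [0,0,0.05]
    - [0,0,0.1]
    - [0,0,0.15]
    - [0,0,0.15]

```text
t: 18.6
tool_pos: [575.3, 51.3, 40.5]
tool_rot: [0.998, 0.065, 0.0, -0.0]
ft_force: [0.5, 0.1, 4.9]
grip_width: 50.8
grip_force: 32.6
```

```bash
python3 st2.py
```

```text
18.95 [ 5.75279e+02  5.12880e+01  4.04640e+01  4.89000e-01  1.69000e-01
  5.25100e+00  3.70000e-02 -8.90000e-02 -5.30000e-02  1.37900e+00
 -2.10000e-02] std [0.324 0.043]
```

Call:
step_arm:
  delta_pos:
    - [0,0,0.003]
    - [0,0,0.006]
    - [0,0,0.008]
    - [0,0,0.008]
  rot:
    - [0,0,0.05]
    - [0,0,0.1]
    - [0,0,0.15]
    - [0,0,0.15]

```text
t: 19.4
tool_pos: [575.3, 51.3, 40.1]
tool_rot: [1.0, -0.01, 0.0, -0.0]
ft_force: [-0.1, 0.2, 5.0]
grip_width: 50.6
grip_force: 32.6
```

```bash
python3 st2.py
```

```text
19.75 [ 5.75278e+02  5.12840e+01  4.01510e+01  3.54000e-01  1.15000e-01
  5.33600e+00  4.90000e-02 -1.19000e-01 -5.70000e-02  1.52900e+00
 -2.20000e-02] std [0.565 0.031]
```

Call:
step_arm:
  delta_pos:
    - [0,0,0.003]
    - [0,0,0.006]
    - [0,0,0.009]
    - [0,0,0.012]
    - [0,0,0.012]
  rot:
    - [0,0,0.05]
    - [0,0,0.1]
    - [0,0,0.15]
    - [0,0,0.2]
    - [0,0,0.2]

```text
t: 20.3
tool_pos: [575.3, 51.2, 39.6]
tool_rot: [0.994, -0.11, 0.0, -0.0]
ft_force: [1.1, -0.4, 4.3]
grip_width: 50.9
grip_force: 32.6
```

```bash
python3 st2.py
```

```text
20.65 [ 5.7526e+02  5.1222e+01  3.9563e+01  1.1820e+00 -1.4000e-02  4.7650e+00
  3.1000e-02 -1.6600e-01 -4.7000e-02  1.7290e+00 -1.5000e-02] std [0.336 0.022]
```

Call:
step_arm:
  delta_pos:
    - [0,0,0.003]
    - [0,0,0.006]
    - [0,0,0.009]
    - [0,0,0.012]
    - [0,0,0.012]
  rot:
    - [0,0,0.05]
    - [0,0,0.1]
    - [0,0,0.15]
    - [0,0,0.2]
    - [0,0,0.2]

```text
t: 21.2
tool_pos: [575.2, 51.2, 39.1]
tool_rot: [0.978, -0.209, 0.0, -0.0]
ft_force: [0.6, 0.1, 4.8]
grip_width: 50.5
grip_force: 32.6
```

```bash
python3 st2.py
```

```text
21.55 [ 5.75223e+02  5.12230e+01  3.90790e+01  1.03900e+00  3.20000e-02
  5.08800e+00  1.70000e-02 -1.77000e-01 -3.60000e-02  1.93000e+00
 -1.60000e-02] std [0.307 0.019]
```

Call:
step_arm:
  delta_pos:
    - [0,0,0.003]
    - [0,0,0.006]
    - [0,0,0.009]
    - [0,0,0.012]
    - [0,0,0.012]
  rot:
    - [0,0,0.05]
    - [0,0,0.1]
    - [0,0,0.15]
    - [0,0,0.2]
    - [0,0,0.2]

```text
t: 22.1
tool_pos: [575.1, 51.2, 38.5]
tool_rot: [0.952, -0.305, 0.0, 0.0]
ft_force: [0.5, -1.1, 5.2]
grip_width: 51.1
grip_force: 32.6
```

```bash
python3 st2.py
```

```text
22.45 [ 5.75089e+02  5.12160e+01  3.85120e+01  9.56000e-01 -3.00000e-03
  5.29600e+00  3.50000e-02 -1.84000e-01 -4.80000e-02  2.12900e+00
 -1.50000e-02] std [0.461 0.03 ]
```

Call:
step_arm:
  delta_pos:
    - [0,0,0.003]
    - [0,0,0.006]
    - [0,0,0.009]
    - [0,0,0.012]
    - [0,0,0.012]
  rot:
    - [0,0,0.05]
    - [0,0,0.1]
    - [0,0,0.15]
    - [0,0,0.2]
    - [0,0,0.2]

```text
t: 23.0
tool_pos: [575.2, 51.2, 38.0]
tool_rot: [0.917, -0.399, 0.0, 0.0]
ft_force: [1.5, 0.0, 4.6]
grip_width: 51.0
grip_force: 32.6
```

```bash
python3 st2.py
```

```text
23.35 [ 5.7516e+02  5.1145e+01  3.8026e+01  1.3450e+00 -1.3000e-01  4.3050e+00
 -5.5000e-02 -2.4900e-01 -4.6000e-02  2.3290e+00 -1.2000e-02] std [0.347 0.027]
```

Still following the thread, but the wrist is near its limit. I'll let go, wind back 1.6 rad and regrip.

Call:
step_arm:
  delta_pos:
    - [0,0,0]
    - [0,0,0]
    - [0,0,0]
    - [0,0,0]
  rot:
    - [0,0,0]
    - [0,0,0]
    - [0,0,0]
    - [0,0,0]
  jaw: 62

```text
t: 23.8
tool_pos: [574.1, 51.3, 37.2]
tool_rot: [0.917, -0.399, -0.001, 0.0]
ft_force: [0.2, -0.2, -1.0]
grip_width: 62.0
grip_force: 0.0
```

Call:
step_arm:
  delta_pos:
    - [0,0,0]
    - [0,0,0]
    - [0,0,0]
    - [0,0,0]
    - [0,0,0]
    - [0,0,0]
    - [0,0,0]
    - [0,0,0]
    - [0,0,0]
    - [0,0,0]
    - [0,0,0]
    - [0,0,0]
  rot:
    - [0,0,-0.14]
    - [0,0,-0.28]
    - [0,0,-0.42]
    - [0,0,-0.56]
    - [0,0,-0.7]
    - [0,0,-0.84]
    - [0,0,-0.98]
    - [0,0,-1.12]
    - [0,0,-1.26]
    - [0,0,-1.4]
    - [0,0,-1.54]
    - [0,0,-1.6]

```text
t: 25.0
tool_pos: [574.7, 51.3, 37.7]
tool_rot: [0.924, 0.382, -0.0, -0.0]
ft_force: [0.3, 0.6, -0.1]
grip_width: 61.8
grip_force: 0.0
```

```bash
python3 st2.py
```

```text
25.35 [ 5.74791e+02  5.12650e+01  3.77980e+01 -5.90000e-02 -2.30000e-02
 -2.29000e-01  1.30000e-02 -2.60000e-02  3.00000e-03  7.30000e-01
 -4.80000e-02] std [0.266 0.025]
```

Call:
step_arm:
  delta_pos:
    - [0,0,0]
    - [0,0,0]
    - [0,0,0]
    - [0,0,0]
    - [0,0,0]
  rot:
    - [0,0,0]
    - [0,0,0]
    - [0,0,0]
    - [0,0,0]
    - [0,0,0]
  jaw: 46
  newtons: 30

```text
t: 25.9
tool_pos: [575.3, 51.1, 38.3]
tool_rot: [0.925, 0.38, 0.0, 0.0]
ft_force: [0.1, 0.3, 1.6]
grip_width: 50.6
grip_force: 31.1
```

Call:
step_arm:
  delta_pos:
    - [0,0,0.003]
    - [0,0,0.006]
    - [0,0,0.009]
    - [0,0,0.012]
    - [0,0,0.012]
  rot:
    - [0,0,0.05]
    - [0,0,0.1]
    - [0,0,0.15]
    - [0,0,0.2]
    - [0,0,0.2]

```text
t: 26.4
tool_pos: [575.3, 51.3, 37.7]
tool_rot: [0.958, 0.286, 0.0, -0.0]
ft_force: [0.3, 0.6, 1.7]
grip_width: 50.8
grip_force: 31.1
```

```bash
python3 st2.py
```

```text
26.75 [ 5.75261e+02  5.13190e+01  3.76690e+01  3.69000e-01  1.98000e-01
  2.06500e+00  6.00000e-02 -7.20000e-02 -2.40000e-02  9.29000e-01
  3.00000e-03] std [0.482 0.017]
```

Call:
step_arm:
  delta_pos:
    - [0,0,0.003]
    - [0,0,0.006]
    - [0,0,0.009]
    - [0,0,0.012]
    - [0,0,0.012]
  rot:
    - [0,0,0.05]
    - [0,0,0.1]
    - [0,0,0.15]
    - [0,0,0.2]
    - [0,0,0.2]

```text
t: 27.3
tool_pos: [575.0, 51.2, 37.2]
tool_rot: [0.982, 0.189, -0.0, 0.0]
ft_force: [-0.1, -1.0, 2.5]
grip_width: 50.6
grip_force: 31.2
```

```bash
python3 st2.py
```

```text
27.65 [ 5.75077e+02  5.11600e+01  3.71690e+01 -2.38000e-01 -2.22000e-01
  3.30800e+00 -3.00000e-03  4.60000e-02 -4.20000e-02  1.12900e+00
 -2.00000e-03] std [0.639 0.029]
```

Call:
step_arm:
  delta_pos:
    - [0,0,0.003]
    - [0,0,0.006]
    - [0,0,0.009]
    - [0,0,0.012]
    - [0,0,0.012]
  rot:
    - [0,0,0.05]
    - [0,0,0.1]
    - [0,0,0.15]
    - [0,0,0.2]
    - [0,0,0.2]

```text
t: 28.2
tool_pos: [575.2, 51.2, 37.1]
tool_rot: [0.996, 0.09, 0.0, 0.0]
ft_force: [-1.6, -0.0, 6.2]
grip_width: 50.6
grip_force: 31.5
```

```bash
python3 st2.py
```

```text
28.55 [ 5.75161e+02  5.12520e+01  3.70980e+01 -1.34500e+00 -9.60000e-02
  6.29600e+00  7.30000e-02  2.63000e-01 -2.00000e-02  1.33000e+00
  6.00000e-03] std [0.395 0.023]
```

Descent has stopped and Fz is rising, so the gauge is on the stop with its underside at about 35 mm. I'll ease the down pressure and keep turning in small steps, watching the torque.

Call:
step_arm:
  delta_pos:
    - [0,0,-0.005]
    - [0,0,-0.01]
    - [0,0,-0.01]
    - [0,0,-0.01]
  rot:
    - [0,0,0.05]
    - [0,0,0.1]
    - [0,0,0.15]
    - [0,0,0.15]

```text
t: 29.0
tool_pos: [575.1, 51.2, 37.1]
tool_rot: [1.0, 0.015, 0.0, 0.0]
ft_force: [-0.8, -0.8, 4.1]
grip_width: 50.5
grip_force: 31.3
```

```bash
python3 st2.py
```

```text
29.35 [ 5.75152e+02  5.12090e+01  3.71260e+01 -4.82000e-01 -5.11000e-01
  4.41700e+00  5.10000e-02  1.35000e-01 -2.90000e-02  1.47900e+00
  2.50000e-02] std [0.348 0.035]
```

Call:
step_arm:
  delta_pos:
    - [0,0,0]
    - [0,0,0]
    - [0,0,0]
  rot:
    - [0,0,0.05]
    - [0,0,0.1]
    - [0,0,0.1]

```text
t: 29.7
tool_pos: [575.3, 51.3, 37.1]
tool_rot: [0.999, -0.035, 0.0, -0.0]
ft_force: [0.3, 0.0, 6.0]
grip_width: 50.3
grip_force: 31.3
```

```bash
python3 st2.py
```

```text
30.05 [ 5.75323e+02  5.12790e+01  3.71210e+01  1.70000e-01 -8.30000e-02
  5.16200e+00  1.11000e-01  1.30000e-02 -1.20000e-02  1.57900e+00
  1.30000e-02] std [0.493 0.024]
```

Call:
step_arm:
  delta_pos:
    - [0,0,0]
    - [0,0,0]
    - [0,0,0]
  rot:
    - [0,0,0.04]
    - [0,0,0.08]
    - [0,0,0.08]

```text
t: 30.4
tool_pos: [575.3, 51.3, 37.1]
tool_rot: [0.997, -0.075, 0.0, -0.0]
ft_force: [-0.1, 0.5, 4.9]
grip_width: 50.7
grip_force: 31.4
```

```bash
python3 st2.py
```

```text
30.75 [ 5.75266e+02  5.12570e+01  3.71110e+01 -1.35000e-01 -3.48000e-01
  5.08900e+00  1.02000e-01  2.60000e-02 -9.00000e-03  1.66000e+00
  0.00000e+00] std [0.296 0.026]
```

Call:
step_arm:
  delta_pos:
    - [0,0,0]
    - [0,0,0]
    - [0,0,0]
  rot:
    - [0,0,0.04]
    - [0,0,0.08]
    - [0,0,0.08]

```text
t: 31.1
tool_pos: [575.2, 51.3, 37.1]
tool_rot: [0.993, -0.115, 0.0, -0.0]
ft_force: [-0.4, 0.2, 4.3]
grip_width: 50.7
grip_force: 31.4
```

```bash
python3 st2.py
```

```text
31.45 [ 5.75231e+02  5.12620e+01  3.70940e+01 -5.90000e-02 -3.14000e-01
  4.85400e+00  1.29000e-01  8.00000e-03 -4.40000e-02  1.74000e+00
 -2.00000e-02] std [0.603 0.03 ]
```

Call:
step_arm:
  delta_pos:
    - [0,0,0]
    - [0,0,0]
  rot:
    - [0,0,0.05]
    - [0,0,0.05]

```text
t: 31.7
tool_pos: [575.2, 51.3, 37.1]
tool_rot: [0.99, -0.14, 0.0, -0.0]
ft_force: [-0.8, -0.3, 4.8]
grip_width: 50.5
grip_force: 31.4
```

```bash
python3 st2.py
```

```text
32.05 [ 5.7522e+02  5.1289e+01  3.7081e+01 -2.0400e-01  9.0000e-02  5.1240e+00
  1.7400e-01 -1.0000e-03 -7.5000e-02  1.7900e+00 -4.5000e-02] std [0.42  0.019]
```

Call:
step_arm:
  delta_pos:
    - [0,0,0]
    - [0,0,0]
  rot:
    - [0,0,0.04]
    - [0,0,0.04]

```text
t: 32.3
tool_pos: [575.2, 51.3, 37.1]
tool_rot: [0.987, -0.16, 0.0, -0.0]
ft_force: [-0.0, -0.6, 5.0]
grip_width: 50.5
grip_force: 31.4
```

```bash
python3 st2.py
```

```text
32.65 [ 5.75258e+02  5.13200e+01  3.70860e+01  1.10000e-02 -3.56000e-01
  5.22300e+00  2.01000e-01 -2.30000e-02 -6.50000e-02  1.83000e+00
 -3.40000e-02] std [0.635 0.022]
```

Call:
step_arm:
  delta_pos:
    - [0,0,0]
    - [0,0,0]
  rot:
    - [0,0,0.05]
    - [0,0,0.05]

```text
t: 32.9
tool_pos: [575.3, 51.3, 37.1]
tool_rot: [0.983, -0.184, 0.0, -0.0]
ft_force: [-0.1, 0.2, 4.5]
grip_width: 50.7
grip_force: 31.3
```

```bash
python3 st2.py
```

```text
33.25 [ 5.75348e+02  5.12990e+01  3.70640e+01  5.52000e-01  2.72000e-01
  4.35800e+00  2.80000e-01 -1.84000e-01 -6.40000e-02  1.87900e+00
 -5.20000e-02] std [0.267 0.04 ]
```

Call:
step_arm:
  delta_pos:
    - [0,0,0]
    - [0,0,0]
  rot:
    - [0,0,0.05]
    - [0,0,0.05]

```text
t: 33.5
tool_pos: [575.5, 51.2, 37.1]
tool_rot: [0.978, -0.208, 0.001, -0.0]
ft_force: [1.9, -0.5, 3.5]
grip_width: 50.7
grip_force: 31.3
```

```bash
python3 st2.py
```

```text
33.85 [ 5.75497e+02  5.12640e+01  3.70760e+01  2.10300e+00  1.61000e-01
  3.77400e+00  3.28000e-01 -4.72000e-01 -4.10000e-02  1.92900e+00
 -1.40000e-02] std [0.489 0.035]
```

The torque isn't rising steeply yet. I'll use the white line to check whether the gauge is slipping in the pads.

```bash
cat > wl.py <<'E'
from h import *
import pickle,sys
def line(a):
    m=blob(a,(45,80,50),(85,255,255)); n,l,st,ct=cv2.connectedComponentsWithStats(m)
    el=cv2.fitEllipse(cv2.convexHull(cv2.findNonZero(m)))
    (cx,cy),(d1,d2),an=el; w,h=(d2,d1) if 45<an<135 else (d1,d2)
    th=np.radians(np.arange(0,360,2)); hsv=cv2.cvtColor(a,cv2.COLOR_RGB2HSV)
    S=np.array([[hsv[int(round(cy+h/2*r*np.sin(t))),int(round(cx+w/2*r*np.cos(t))),1] for r in (.84,.88,.92)] for t in th]).mean(1)
    return el,S
if __name__=='__main__':
    for nm,a in (('w5',pickle.load(open('w5.pkl','rb'))[0]),('now',capture('wrist'))):
        el,S=line(a); low=[2*i for i in range(180) if S[i]<75]; print(nm,np.round(el[0],1),np.round(el[1],1),low)
        if nm=='now': pickle.dump(a,open(sys.argv[1],'wb')); z=cv2.resize(a[150:330,150:370],None,fx=3.3,fy=3.3,interpolation=cv2.INTER_CUBIC); cv2.imwrite('pics/n1.png',z[:,:,::-1])
E
python3 wl.py n1.pkl
```

```text
w5 [257.  248.7] [79.1 89.4] [0, 2, 4, 6, 8, 10, 352, 354, 356, 358]
now [257.1 248.9] [79.2 89.5] [80, 82, 84, 86, 88, 90, 92, 94, 96, 98, 100]
```

View pics/n1.png

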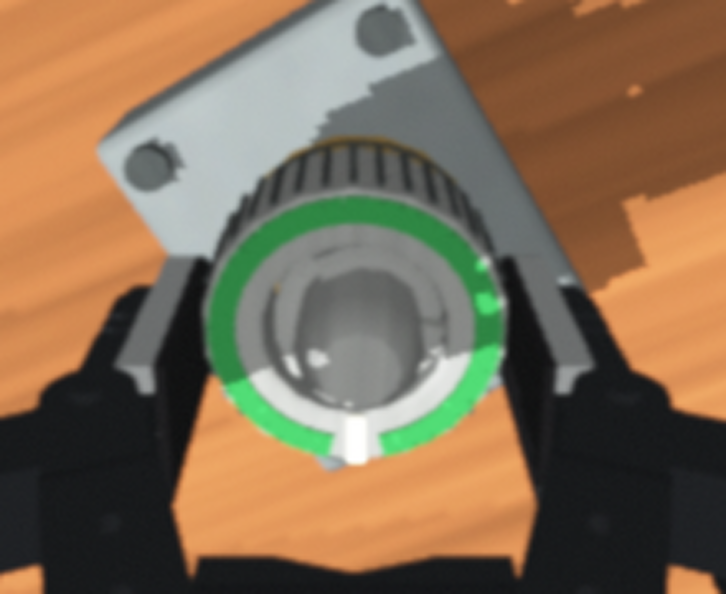

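The white line sits at 90°, as expected after the 1.6 rad regrip, so nothing has slipped. The ring is level with the collar under it. Fz has begun to drop, meaning the thread is starting to pull, so I'll continue in small steps.

Call:
step_arm:
  delta_pos:
    - [0,0,0]
    - [0,0,0]
  rot:
    - [0,0,0.04]
    - [0,0,0.04]

```text
t: 34.15
tool_pos: [575.6, 51.2, 37.1]
tool_rot: [0.974, -0.228, 0.001, -0.0]
ft_force: [3.4, 0.6, 2.9]
grip_width: 51.1
grip_force: 31.2
```

```bash
python3 st2.py
```

```text
34.5 [ 5.7557e+02  5.1180e+01  3.7087e+01  4.4000e+00  3.0600e-01  2.4950e+00
  3.5000e-01 -8.2900e-01  9.9000e-02  1.9690e+00  1.2200e-01] std [0.489 0.046]
```

The torque is rising now, about +0.14 N m over 0.04 rad. I'll relieve the small side load and nip it up a touch more.

Call:
step_arm:
  delta_pos:
    - [0.011,-0.005,0]
    - [0.011,-0.005,0]
  rot:
    - [0,0,0.01]
    - [0,0,0.01]

```text
t: 34.75
tool_pos: [575.6, 51.2, 37.1]
tool_rot: [0.973, -0.233, 0.0, 0.0]
ft_force: [3.2, 0.3, 4.4]
grip_width: 50.7
grip_force: 31.3
```

```bash
python3 st2.py
```

```text
35.1 [ 5.75562e+02  5.11810e+01  3.70730e+01  3.23000e+00  3.30000e-02
  4.03300e+00  3.49000e-01 -7.55000e-01  3.01000e-01  1.98000e+00
  3.10000e-01] std [0.543 0.021]
```

About 0.3 N m, which is the upper end of snug. I'll stop turning and let go.

Call:
step_arm:
  delta_pos:
    - [0,0,0]
    - [0,0,0]
    - [0,0,0]
    - [0,0,0]
  rot:
    - [0,0,0]
    - [0,0,0]
    - [0,0,0]
    - [0,0,0]
  jaw: 66

```text
t: 35.55
tool_pos: [574.1, 51.2, 36.0]
tool_rot: [0.972, -0.233, -0.001, 0.0]
ft_force: [-0.1, 0.1, 0.3]
grip_width: 66.1
grip_force: 0.0
```

```bash
python3 st.py; python3 - <<'E'
from wl import *
s=sense();a=capture('wrist');cw=calibration('wrist');el,S=line(a);print(s['tool_rot'].round(4),np.round(el[0],1),np.round(el[1],1),[2*i for i in range(180) if S[i]<75],ray(cw,*el[0],57.5),s['grip_width'],s['grip_force'])
E
```

```text
35.55 [574.14  51.24  36.01] [-0.06  0.09  0.33] [-0.052  0.009  0.006] 1.98
[ 9.725e-01 -2.330e-01 -1.400e-03  3.000e-04] [256.1 247.8] [80.  90.1] [80, 82, 84, 86, 88, 90, 92, 94, 96, 98] [575.66052612  50.3717375   57.5       ] 66.11831897861828 0.0
```

```bash
cat > fine.py <<'E'
from wl import *
s=sense(); cw=calibration('wrist'); f,Rm,t=cam(cw)
T=R.from_quat(s['tool_rot']).as_matrix(); C=T.T@(-Rm.T@t-s['tool_pos']); Rc=Rm@T   # camera in tool frame
def ang(a,zt):
    # rectified view of the plane tool z=zt, 8 px/mm, +-35 mm
    g=np.mgrid[-35:35:.125,-35:35:.125]; P=np.stack([g[1],g[0],np.full_like(g[0],zt)],-1)-C
    q=P@Rc.T; w=cv2.remap(a,(cw['cx']+f*q[...,0]/q[...,2]).astype(np.float32),(cw['cy']+f*q[...,1]/q[...,2]).astype(np.float32),cv2.INTER_CUBIC)
    m=blob(w,(45,80,50),(85,255,255)); n,l,st,_=cv2.connectedComponentsWithStats(m)
    (cx,cy),d,_=cv2.fitEllipse(cv2.convexHull(cv2.findNonZero(m)))
    pol=cv2.warpPolar(w,(250,3600),(cx,cy),250,cv2.WARP_POLAR_LINEAR|cv2.INTER_CUBIC)
    S=cv2.cvtColor(np.clip(pol,0,255),cv2.COLOR_RGB2HSV)[:,:,1].astype(float)
    r=int(np.mean(d)/2); p=S[:,int(.83*r):int(.93*r)].mean(1); k0=int(np.argmin(cv2.blur(p[:,None],(1,101))))
    i=np.arange(k0-110,k0+111); v=np.clip(110-p[i%3600],0,None); return cx/8-35,cy/8-35,np.mean(d)/8,(v*i).sum()/v.sum()/10
import pickle
print('n1',ang(pickle.load(open('n1.pkl','rb')),-20.2)); print('now',ang(capture('wrist'),57.3*-1+s['tool_pos'][2]))
E
python3 fine.py
```

```text
n1 (-1.130706787109375, 0.83526611328125, np.float64(49.675167083740234), np.float64(178.56205291576413))
now (-0.21451568603515625, 0.44165802001953125, np.float64(49.55806350708008), np.float64(178.51235719107606))
```

The line's angle in the tool frame changed by less than 0.1° on release, so the gauge did not spring back. Now I'll withdraw straight up.

Call:
step_arm:
  delta_pos:
    - [0,0,0]
    - [0,0,0]
    - [0,0,-0.2]
    - [0,0,-0.5]
    - [0,0,-1.0]
    - [0,0,-1.6]
    - [0,0,-2.2]
    - [0,0,-2.8]
    - [0,0,-2.8]
    - [0,0,-2.8]
  rot:
    - [0,0,0]
    - [0,0,0]
    - [0,0,0]
    - [0,0,0]
    - [0,0,0]
    - [0,0,0]
    - [0,0,0]
    - [0,0,0]
    - [0,0,0]
    - [0,0,0]
  jaw: 78

```text
t: 36.65
tool_pos: [576.2, 51.2, 150.3]
tool_rot: [0.972, -0.233, 0.001, -0.0]
ft_force: [-0.4, 0.5, 0.0]
grip_width: 78.1
grip_force: 0.0
```

```bash
python3 st.py; python3 -c "
from h import *
b=capture('scene');c=calibration('scene');a=capture('wrist');q=proj(c,[575,51,45]).astype(int)
b=cv2.resize(b[q[1]-45:q[1]+45,q[0]-60:q[0]+60],(400,300),interpolation=cv2.INTER_CUBIC)
cv2.imwrite('pics/end.png',np.hstack([b,cv2.resize(a,(400,300))])[:,:,::-1])"
```

```text
36.65 [576.17  51.18 150.28] [-0.35  0.54  0.02] [ 0.021  0.045 -0.043] 1.98
```

View pics/end.png

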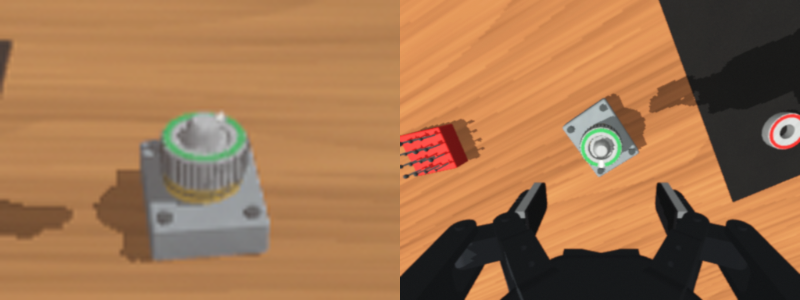

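The gauge sits level on the brass collar, at (203,150) in the left panel. The gripper is clear, and the bur block and red gauge look undisturbed. Handing in.

```bash
python3 -c "
from plant import *
print(finish_job())"
```

```text
the job is handed in; nothing more can be done
None
```

The green-banded gauge is screwed down on the stop and released, and the job is handed in at about 37 s with no verdict shown; the last turning moment read about 0.30 N m, above the 0.1–0.2 snug range and right at the forced limit, and it did not spring back on release.

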